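Comb the brass stand-offs into their tray

ROBOT

A 6-joint arm with a two-finger parallel gripper is mounted at the origin on the work surface. World frame = base frame: x ahead of the robot, y to its left, z up, the work surface at z = 0. Lengths are in mm, angles in rad, forces in N, time in s.
With the tool pointing down it reaches from about 425 to 925 mm from the base axis. Payload 12.5 kg.
Tool frame: the origin (TCP) lies between the finger pads; the fingertips stand 19 mm ahead of it and the grasp point (between the pads) is the TCP; z points along the fingers, y is the direction in which the jaws open and shut (so a half turn about z gives the same grasp; the last joint's range is limited). The gripper opens to 85 mm and grips with 20 to 120 N. Pads are 22 mm wide; open, the fingers measure 114 mm over their backs; the gripper's body (76 mm by 85 mm) begins 54 mm behind the grasp point. The pads swing forward as they close: fully open they stand 13 mm farther back than shut.
Start: joints at [-1.36, 0.491, 1.559, -0, 1.092, -0.106], TCP at [194.727, -593.906, 250.327] pointing down, gripper open.
Joint ranges: [-3.1, 3.1], [-0.84, 2.19], [0.05, 2.79], [-1.13, 4.28], [0.06, 2.93], [-2.69, 2.69]. Speed limits (rad/s): [2.22, 2.22, 2.79, 3.14, 3.14, 3.14].

INTERFACE

Orientations are given as a unit quaternion [w, x, y, z].
In Python, from workcell import ctrl, vision, job, nets gives the robot as it stands. The module is installed in compiled form; this text tells all that it offers.
- The arm moves only by the tool play_rows, never from a script. Its argument "rows" is a list of rows, each a list of 5 numbers: the shift along the tool's x, y, z in m, then the turn about the tool's z in rad, then the closure, from 0 (fully open) to 1 (shut). In form: [[x, y, z, yaw, jaw], ...]. A call has exactly 5 rows; each row shifts and turns the commanded pose from where the row before left it, along the tool's axes as they then stand; what a row does not reach is not made up. A row lasts 1/10 s, in which the tool goes at most 50 mm and 8.59 degrees, less where a joint would pass 70% of its speed; a pose out of reach is approached as far as the arm can. A call with a gripper value outside its range is refused whole. The fingers move at their own pace and stop on an object; "newtons" is the grip in N (left out, the last holds). Time passes only in rows, so rows that do not move let the fingers close, or fill a call up. It gives the time, the measured TCP pose, the force and the opening at its end, in the units of the state.
- ctrl.observe(): the state, without advancing time (a new reading comes with each control period).
- vision.snapshot(name): name is "scene" or "top"; returns a dict with "image" (420x560x3 uint8, red, green, blue), "range_z" (420x560 float32, mm along the optical axis (not along the pixel's ray), 0 where there is no reading), "K" (3x3 intrinsics, pixels), "extrinsics" (4x4, takes a point from camera to world coordinates). Camera axes: x right, y up, looking along -z (the intrinsics and any distortion apply to the point x, -y, -z); pixel columns grow to the right and rows downward; lengths in mm; the calibration is good to about 2 mm. A picture is of the moment at which its call begins.
- job.job_done(): hands the job in, once; it reports no verdict.
Trained networks look in a picture, given as the dict that the camera call returned (one of the last four; its "shot" number tells which), for a name from the list of things; names that differ only in an ending like _2 or _b are one class to them, and where a whole thing is asked for, a point or a joint stands for the part that bears it (a point fixed in the world has none). Each returns a list of dicts, best first, with "conf" (0 to 1); they miss things now and then, are a little off and sometimes report something else, mostly with a low value. They report only what shows in the picture. A call takes as long as a camera call. They do not tell look-alikes from the thing itself.
- nets.outline_of(picture, query): "mask" (420x560 bool, what is visible of it) and "rect" ([left, top, right, bottom] in pixels, round what is visible of it).
The state is a dict: "clock": time; "q": joint angles; "joint_vel": joint speeds; "tau": joint torques, N m; "position": TCP position; "orientation": TCP orientation; "wrist_force": force on the tool from outside, world axes, zero at the start; "torque": the same for the moment, N m; "finger_gap": finger opening in mm.
Only numpy, scipy, OpenCV 4.12 (cv2) and the standard library are available. Lean on these libraries where they do the work, as an engineer would, in place of code of your own. Each camera call takes 0.05 s, during which the arm holds its last target.

TASK

Two brass stand-off rods lie askew across the ridges of the grooved tray. Take the tined rake, set its tines in the tray at one end and comb across the grooves until both rods have dropped parallel into grooves, without the gripper or arm touching the rods; then stand the rake upright on its tines on the open bench beside the tray and let go.

Things in the scene. Friction and masses are not known exactly. Their poses are not given: they have to be found in the camera images.
- tray: Grey open tray fixed to the bench, 122 (x) x 272 (y) x 38 mm high; origin under its centre, z up. Walls 6 mm, floor 4 mm. 12 ridges run along x, 3 mm thick, tops 15 mm above the bench, at y = -110, -90 .. +110 mm; between them 13 grooves, 17 mm wide. The rods start within 85 mm of the origin in y, so 45 mm at each y end is free for the rake. Comb along y, ending about 105 mm from the origin.
- rake: Rake standing on its tines; origin between tine tips, z up. Two rows (y = +-11 mm) of round-ended 6 mm tines, 21 mm long, x = -45 to 45. Head 144 (x) x 32 (y), z 21 to 35; black grip 44 (x) x 24 (y), up to z 96. 0.3 kg. Its x along the tray's x, the head rides on the tray's long rims, tips 2 mm over the ridges: pushes rods on ridges, clears rods in grooves. Not the brush (same grip, 76 mm wooden head).
- rod_a: Smooth round brass rod, 10 mm thick, 90 mm long, 60 g. Origin at its centre, x along the rod. It starts on the ridges (centre 20 mm above the bench) at 30 to 41 degrees to the grooves; in a groove its centre is 9 mm above the bench.
- rod_b: The second rod, the same as rod_a, turned the other way.
Not all that is in view belongs to the job. What is shaped like the rod_a but blue or purple is not meant.

How it is judged (in metres and radians):
On the way, in this order (a step that is already met when the one before it is completed fails the run):
1. the rake's tines are in the tray: tine tips below the rim, rake over the tray, held by the gripper (z of rake in the frame of tray between 0.008 and 0.03 m and x of rake in the frame of tray between -0.03 and 0.03 m and y of rake in the frame of tray between -0.13 and 0.13 m and contact force between the fingers and rake above 0.5 N), for 0.1 s.
2. both rods have dropped into grooves, parallel to them (z of each of rod_a, rod_b in the frame of tray below 0.013 m and angle between the x axis of each of rod_a, rod_b and the x axis of tray, either way round below 0.175 rad), for 0.2 s.
At the end, for the whole second after the job is handed in: Both rods lie at rest in grooves of the tray (centre less than 13 mm above the bench, within 10 degrees of the grooves, inside the walls); the rake stands at rest on its tines on the bench (tine tips within 10 mm of the bench top, upright within 10 degrees), released (all of step 2 and x of rod_a in the frame of tray between -0.055 and 0.055 m and y of rod_a in the frame of tray between -0.13 and 0.13 m and x of rod_b in the frame of tray between -0.055 and 0.055 m and y of rod_b in the frame of tray between -0.13 and 0.13 m and linear speed of each of rod_a, rod_b, rake below 0.03 m/s and height (world z) of rake between -0.01 and 0.01 m and angle between rake's own z axis and vertical below 0.175 rad); the robot touches nothing.
It fails at once if the gripper or arm touches a rod (contact force between any of the fingers, the arm and rod_a above 0.5 N or contact force between any of the fingers, the arm and rod_b above 0.5 N).
It also fails if it takes over 48 s, if anything falls off the work surface, if the arm or the gripper's body presses on something with over 40 N, if the wrist force passes 120 N, or if a joint passes its speed limit or range.

## Working session

There is one attempt and no reset: what is moved stays moved. The work goes in short steps, Python scripts to look and compute and a tool call to move; the robot and the scene stay as the last step left them, time stands still between calls to the robot, and variables do not carry over. Pictures are saved under pics/ and viewed, and the job is handed in when it is done.

Besides the shell and the picture viewer there is one more tool, called after "Call:" as name(argument=value, ...) on one line, values as JSON. play_rows: Moves the arm, as the interface text tells. Its arguments: {"type":"object","properties":{"rows":{"type":"array","items":{"type":"array","items":{"type":"number"}}},"newtons":{"type":"number"}},"required":["rows"]}

```bash
mkdir -p pics
cat > h.py <<'E'
import numpy as np,cv2
from workcell import ctrl,vision,job,nets
def pts(s):
    K=s["K"];z=s["range_z"].astype(float);E=np.array(s["extrinsics"])
    v,u=np.mgrid[:420,:560]
    X=(u-K[0][2])/K[0][0]*z;Y=(v-K[1][2])/K[1][1]*z
    P=np.stack([X,-Y,-z,np.ones_like(z)],-1)@E.T
    P=P[...,:3];P[z==0]=np.nan
    return P
E
python3 - <<'E'
from h import *
print(ctrl.observe())
for n in("top","scene"):
    s=vision.snapshot(n);cv2.imwrite(f"pics/{n}0.png",s["image"][...,::-1]);print(s.keys(),s["K"],s["extrinsics"])
    P=pts(s);np.save(n+"0.npy",P)
    for q in("rake","tray","rod_a"):
        for d in nets.outline_of(s,q):
            p=P[d["mask"]];print(n,q,d["conf"],d["rect"],np.nanmedian(p,0).round(),np.nanpercentile(p,98,axis=0).round(),np.nanpercentile(p,2,axis=0).round())
E
```

```text
{'clock': 0.0, 'q': array([-1.35959309e+00,  4.91561803e-01,  1.55947483e+00,  1.82173104e-06,
        1.09168107e+00, -1.05591264e-01]), 'joint_vel': array([-1.08802220e-03,  2.85685862e-04, -9.75885745e-04,  1.18599203e-03,
        7.43241886e-06,  1.36874493e-03]), 'tau': array([-2.88774485e-03, -6.18454957e+01, -2.61603606e+01, -2.24869000e-04,
        3.97923955e-03,  3.09513302e-05]), 'position': array([ 194.68390379, -593.6823779 ,  249.7175882 ]), 'orientation': array([-5.61786501e-04,  9.87481273e-01,  1.57735283e-01, -2.88840981e-05]), 'wrist_force': array([ 0.81629143,  0.0969036 , -1.4198669 ]), 'torque': array([-0.0152238 , -0.03344863, -0.03312535]), 'finger_gap': 85.44400011441725}
dict_keys(['image', 'range_z', 'K', 'extrinsics', 'shot']) [[448.89524826   0.         273.98885713]
 [  0.         448.89524826 214.99939615]
 [  0.           0.           1.        ]] [[ 2.40196645e-02  9.94489781e-01 -1.02044747e-01  4.11001825e+02]
 [-9.99710787e-01  2.40149370e-02 -1.27501085e-03  1.23077169e+02]
 [ 1.18261292e-03  1.02045860e-01  9.94778992e-01  8.81277126e+02]
 [ 0.00
[... 1010 characters left out ...]
24099477e-01  8.43295374e+02]
 [ 0.00000000e+00  0.00000000e+00  0.00000000e+00  1.00000000e+00]]
scene rake 0.97 [296.5, 148.2, 356.3, 205.5] [564. 229.  34.] [625. 268.  95.] [492. 205.  -2.]
scene tray 0.92 [150.3, 220.6, 288.4, 373.4] [515. -88.   6.] [581.  54.  38.] [ 459. -212.   -0.]
scene rod_a 0.74 [119.4, 275.0, 157.0, 303.7] [ 371. -155.    7.] [ 411. -147.   11.] [ 327. -163.    2.]
scene rod_a 0.67 [229.0, 256.1, 250.2, 299.1] [521. -42.  22.] [555. -16.  26.] [484. -66.  17.]
scene rod_a 0.6 [273.1, 324.6, 295.7, 372.2] [ 662. -116.    7.] [695. -89.  10.] [ 622. -138.   -2.]
scene rod_a 0.58 [186.8, 304.3, 240.4, 311.2] [ 518. -119.   22.] [555. -93.  25.] [ 483. -145.    5.]
```

View pics/top0.png

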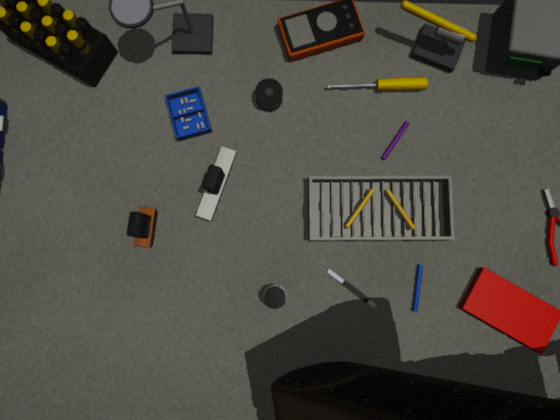

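View pics/scene0.png

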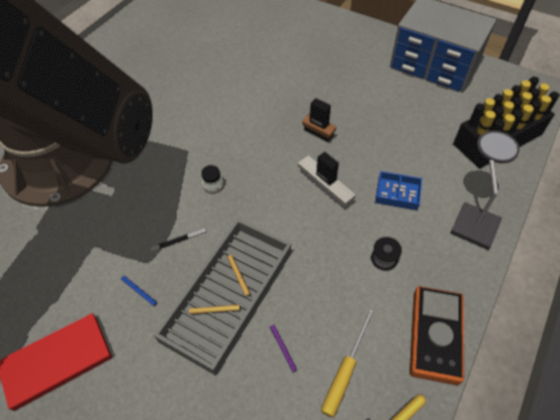

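Run:
```python
from h import *
a=cv2.imread("pics/top0.png")[100:260,170:350];cv2.imwrite("pics/crop0.png",cv2.resize(a,None,fx=4,fy=3.7))
P=np.load("top0.npy");S=np.load("scene0.npy")
for n,Q in(("top",P),("scene",S)):
    # rake head & grip
    for lo,hi,nm in((88,102,"griptop"),(28,40,"headtop")):
        m=(Q[...,2]>lo)&(Q[...,2]<hi)&(Q[...,0]>460)&(Q[...,0]<650)&(Q[...,1]>180)&(Q[...,1]<300)
        p=Q[m];r=cv2.minAreaRect(p[:,:2].astype(np.float32));print(n,nm,m.sum(),p.mean(0),r)
    m=(Q[...,2]>33)&(Q[...,2]<43)&(Q[...,0]>430)&(Q[...,0]<620)&(Q[...,1]>-250)&(Q[...,1]<100)
    p=Q[m];r=cv2.minAreaRect(p[:,:2].astype(np.float32));print(n,"tray",m.sum(),p[:,2].mean(),r)
```

```text
top griptop 329 [557.67441442 237.53432938  94.4569324 ] ((558.5316772460938, 237.9553985595703), (24.154647827148438, 44.57648849487305), 72.35004425048828)
top headtop 907 [555.0547731  237.13195898  33.98312766] ((558.3097534179688, 238.05288696289062), (32.76905059814453, 143.92445373535156), 72.0637435913086)
top tray 1415 37.118473105866364 ((518.3286743164062, -77.01260375976562), (122.62932586669922, 272.9906311035156), 1.6606749296188354)
scene griptop 224 [559.69197491 235.40295934  93.27326684] ((559.514404296875, 236.2508087158203), (24.120779037475586, 44.485931396484375), 69.48467254638672)
scene headtop 670 [564.36906176 232.40504883  33.04891185] ((558.51708984375, 237.4634246826172), (34.546268463134766, 145.7872314453125), 71.86212158203125)
scene tray 1520 36.20224900781547 ((517.80224609375, -76.25003051757812), (123.74219512939453, 273.76922607421875), 1.6546967029571533)
```

View pics/crop0.png

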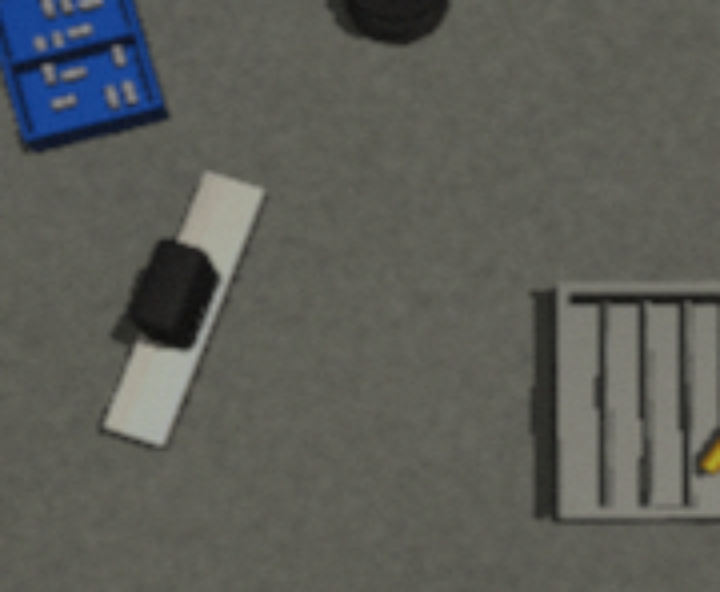

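Rake: pale head and black grip at (215,183). Its look-alike is the brush with the wooden head at (143,225). The wanted rods are yellow at (360,208) and (400,209); the blue one (417,287) and purple one (395,140) are decoys. The crop shows the long pale head, so the choice is the rake at world (558, 238), with its x axis at −18°. The tray centre is (518, −76.6), with its x axis at 1.66°.

Call:
play_rows(rows=[[0.035,-0.025,0,0,0],[0.035,-0.025,0,0,0],[0.035,-0.025,0,0,0],[0.035,-0.025,0,0,0],[0.035,-0.025,0,0,0]])

```text
clock: 0.9
position: [322.8, -419.2, 250.4]
orientation: [0.0, 0.988, 0.158, 0.0]
wrist_force: [1.3, -0.5, 0.1]
finger_gap: 85.1
```

Call:
play_rows(rows=[[0.035,-0.025,0,0,0],[0.035,-0.025,0,0,0],[0.035,-0.025,0,0,0],[0.035,-0.025,0,0,0],[0.035,-0.025,0,0,0]])

```text
clock: 1.4
position: [450.3, -245.8, 250.5]
orientation: [0.0, 0.987, 0.158, 0.0]
wrist_force: [0.2, -1.4, 0.1]
finger_gap: 85.5
```

Call:
play_rows(rows=[[0,0,0,0.126,0],[0,0,0,0.126,0],[0,0,0,0.126,0],[0,0,0,0.126,0],[0,0,0,0.127,0]])

```text
clock: 1.9
position: [449.5, -247.2, 250.4]
orientation: [0.0, 0.987, -0.159, 0.0]
wrist_force: [0.2, 0.5, 0.2]
finger_gap: 85.8
```

```bash
cat >> h.py <<'E'
def st():
    o=ctrl.observe();w,x,y,z=o["orientation"]
    from scipy.spatial.transform import Rotation as R
    M=R.from_quat([x,y,z,w]).as_matrix()
    print("t",round(o["clock"],2),"pos",o["position"].round(1),"psi",round(np.degrees(np.arctan2(M[1,0],M[0,0])),2),"tilt",M[:,2].round(3),"q",o["q"].round(2),"F",o["wrist_force"].round(1),"gap",round(o["finger_gap"],1))
    return o["position"],M
def go(t,psi=None):
    p,M=st();d=M.T@(np.array(t)-p);c=np.degrees(np.arctan2(M[1,0],M[0,0]))
    print("tool shift",d.round(1),"norm",np.linalg.norm(d).round(1),"yaw",None if psi is None else round(np.radians(-(psi-c)),3))
E
python3 -c "
from h import *
go([558.4,237.8,200],-18)"
```

```text
t 1.9 pos [ 449.5 -247.2  250.4] psi -18.29 tilt [ 0. -0. -1.] q [-0.63  0.33  1.83 -0.    0.98  1.26] F [0.2 0.5 0.2] gap 85.8
tool shift [ -48.8 -494.7   50.3] norm 499.7 yaw -0.005
```

Call:
play_rows(rows=[[-0.004,-0.041,0.004,-0.005,0],[-0.004,-0.041,0.004,0,0],[-0.004,-0.041,0.004,0,0],[-0.004,-0.041,0.004,0,0],[-0.004,-0.041,0.004,0,0]])

```text
clock: 2.4
position: [493.1, -44.4, 230.3]
orientation: [0.0, 0.988, -0.154, 0.0]
wrist_force: [0.3, 0.1, 0.3]
finger_gap: 85.2
```

Call:
play_rows(rows=[[-0.004,-0.041,0.004,0,0],[-0.004,-0.041,0.004,0,0],[-0.004,-0.041,0.004,0,0],[-0.004,-0.041,0.004,0,0],[-0.004,-0.041,0.004,0,0]])

```text
clock: 2.9
position: [536.4, 157.2, 210.2]
orientation: [0.0, 0.988, -0.154, 0.0]
wrist_force: [0.3, -1.0, 0.3]
finger_gap: 85.4
```

Call:
play_rows(rows=[[-0.004,-0.042,0.004,0,0],[-0.005,-0.042,0.005,0,0],[0,0,0,0,0],[0,0,0,0,0],[0,0,0,0,0]])

```text
clock: 3.4
position: [553.1, 237.4, 201.3]
orientation: [0.0, 0.988, -0.154, -0.0]
wrist_force: [-0.3, 0.8, 0.9]
finger_gap: 85.1
```

```bash
python3 -c "
from h import *
go([558.4,237.8,70],-18)"
```

```text
t 3.4 pos [553.1 237.4 201.3] psi -17.74 tilt [-0. -0. -1.] q [ 0.3   0.51  1.67 -0.    0.96  2.18] F [-0.3  0.8  0.9] gap 85.1
tool shift [  4.9  -2.  131.3] norm 131.4 yaw 0.005
```

Call:
play_rows(rows=[[0.005,-0.002,0.035,0.005,0],[0,0,0.035,0,0],[0,0,0.03,0,0],[0,0,0.02,0,0],[0,0,0.011,0,0]])

```text
clock: 3.9
position: [558.4, 237.1, 69.0]
orientation: [0.0, 0.988, -0.157, -0.001]
wrist_force: [-0.2, -0.3, 0.7]
finger_gap: 85.3
```

Run:
```python
from h import *
go([558.4,237.8,70],-18)
s=vision.snapshot("scene");a=s["image"][100:240,250:410,::-1];cv2.imwrite("pics/g1.png",cv2.resize(a,None,fx=4,fy=4))
```

```text
t 3.9 pos [558.4 237.1  69. ] psi -18.1 tilt [-0.002 -0.001 -1.   ] q [ 0.29  0.69  1.76 -0.    0.69  2.18] F [-0.2 -0.3  0.7] gap 85.3
tool shift [-0.2 -0.7 -1. ] norm 1.3 yaw -0.002
```

View pics/g1.png

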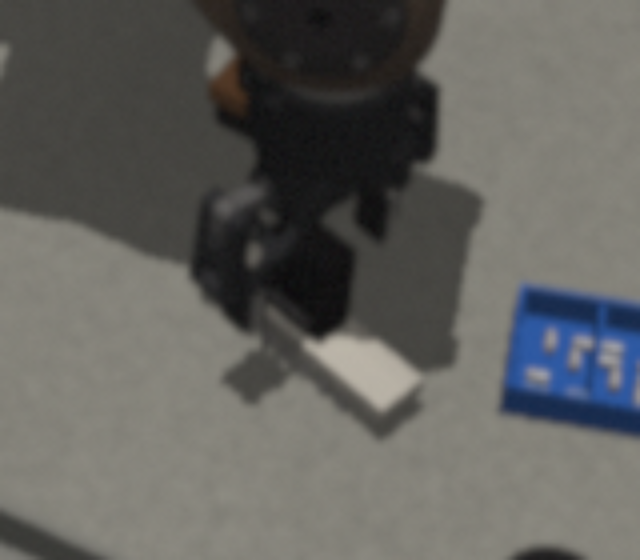

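The fingers straddle the black grip (about pixel (327,170) in the full image). Closing.

Call:
play_rows(rows=[[0,0,0,0,1],[0,0,0,0,1],[0,0,0,0,1],[0,0,0,0,1],[0,0,0,0,1]], newtons=80)

```text
clock: 4.45
position: [558.9, 238.5, 71.0]
orientation: [-0.0, 0.988, -0.156, 0.001]
wrist_force: [-0.9, -1.0, 6.3]
finger_gap: 23.4
```

Call:
play_rows(rows=[[0,0,0,0,1],[0,0,0,0,1],[0,0,-0.01,0,1],[0,0,-0.02,0,1],[0,0,-0.03,0,1]])

```text
clock: 4.95
position: [557.8, 238.3, 130.0]
orientation: [0.001, 0.988, -0.156, -0.002]
wrist_force: [-0.0, 0.6, -2.3]
finger_gap: 23.2
```

Call:
play_rows(rows=[[0,0,-0.03,0,1],[0,0,-0.03,0,1],[0,0,0,0,1],[0,0,0,0,1],[0,0,0,0,1]])

```text
clock: 5.45
position: [558.0, 238.3, 189.1]
orientation: [0.001, 0.988, -0.156, -0.001]
wrist_force: [0.7, -0.1, -3.1]
finger_gap: 23.4
```

Run:
```python
from h import *
st()
for n in("scene","top"):
    s=vision.snapshot(n);a=s["image"][...,::-1];cv2.imwrite(f"pics/{n}2.png",a)
    Q=pts(s);p,M=st()
    d=nets.outline_of(s,"rake")
    for k in d[:1]:
        pp=Q[k["mask"]];pp=pp[~np.isnan(pp[:,0])];L=(pp-p)@M
        print(n,k["conf"],k["rect"],len(pp));b=L[(L[:,2]>20)&(L[:,2]<52)]
        h=pp[(L[:,2]>28)&(L[:,2]<45)]
        print("local hist z",np.histogram(L[:,2],np.arange(-30,120,6)))
        print(cv2.minAreaRect(h[:,:2].astype(np.float32)), np.percentile(h[:,2],[5,50,95]))
```

```text
t 5.45 pos [558.  238.3 189.1] psi -18.0 tilt [-0.002 -0.001 -1.   ] q [ 0.29  0.53  1.67 -0.    0.94  2.18] F [ 0.7 -0.1 -3.1] gap 23.4
t 5.5 pos [558.1 238.3 188.9] psi -18.0 tilt [-0.002 -0.001 -1.   ] q [ 0.29  0.53  1.67 -0.    0.94  2.18] F [ 0.8 -0.3 -3.3] gap 23.0
scene 0.89 [298.3, 114.5, 363.3, 166.5] 1292
local hist z (array([ 20,  74,  26,  26,  27,  27,  27,  27,  24,  39,  84, 623, 134,
        46,  32,  32,   3,   0,   0,   0,   0,   0,   0,   0]), array([-30, -24, -18, -12,  -6,   0,   6,  12,  18,  24,  30,  36,  42,
        48,  54,  60,  66,  72,  78,  84,  90,  96, 102, 108, 114]))
((558.7488403320312, 237.35618591308594), (34.201263427734375, 143.1617889404297), 72.32437896728516) [145.38678854 150.83320917 155.24671951]
t 5.6 pos [558.3 238.4 189. ] psi -18.0 tilt [-0.002 -0.001 -1.   ] q [ 0.29  0.53  1.67 -0.    0.94  2.18] F [-0.2  1.3 -3.3] gap 23.4
```

View pics/scene2.png

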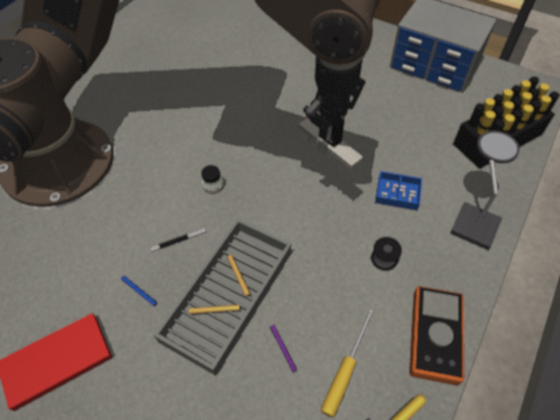

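Call:
play_rows(rows=[[0,0,0,-0.115,1],[0,0,0,-0.115,1],[0,0,0,-0.113,1],[0,0,0,0,1],[0,0,0,0,1]])

```text
clock: 6.15
position: [558.6, 238.5, 189.9]
orientation: [0.0, 1.0, 0.013, -0.0]
wrist_force: [-1.0, -0.7, -3.1]
finger_gap: 23.6
```

```bash
python3 -c "
from h import *
go([515.1,28.4,130],1.6)"
```

```text
t 6.15 pos [558.6 238.5 189.9] psi 1.46 tilt [-0.001 -0.    -1.   ] q [ 0.29  0.53  1.67 -0.    0.94  1.84] F [-1.  -0.7 -3.1] gap 23.6
tool shift [-48.8 208.9  60. ] norm 222.7 yaw -0.002
```

Call:
play_rows(rows=[[-0.007,0.03,0.008,-0.002,1],[-0.007,0.03,0.008,0,1],[-0.007,0.03,0.008,0,1],[-0.007,0.03,0.008,0,1],[-0.007,0.03,0.008,0,1]])

```text
clock: 6.65
position: [527.9, 86.4, 150.0]
orientation: [0.0, 1.0, 0.014, 0.0]
wrist_force: [0.4, -0.5, -2.4]
finger_gap: 23.0
```

Call:
play_rows(rows=[[-0.007,0.03,0.01,0,1],[-0.007,0.029,0.01,0,1],[0,0,0,0,1],[0,0,0,0,1],[0,0,0,0,1]])

```text
clock: 7.15
position: [516.4, 28.6, 130.5]
orientation: [0.0, 1.0, 0.015, 0.0]
wrist_force: [-0.5, -0.2, -3.0]
finger_gap: 23.3
```

Run:
```python
from h import *
go([515.1,28.4,90],1.6)
for n in("top","scene"):
    s=vision.snapshot(n);Q=pts(s);p,M=st()
    cv2.imwrite(f"pics/{n}3.png",s["image"][...,::-1])
    for k in nets.outline_of(s,"rake")[:1]:
        pp=Q[k["mask"]];pp=pp[~np.isnan(pp[:,0])];L=(pp-p)@M
        h=pp[(L[:,2]>28)&(L[:,2]<50)]
        print(n,k["conf"],k["rect"],cv2.minAreaRect(h[:,:2].astype(np.float32)), np.percentile(h[:,2],[5,50,95]))
```

```text
t 7.15 pos [516.4  28.6 130.5] psi 1.71 tilt [ 0.001 -0.    -1.   ] q [-0.07  0.5   1.94  0.    0.69  1.47] F [-0.5 -0.2 -3. ] gap 23.3
tool shift [-1.3  0.1 40.5] norm 40.6 yaw 0.002
t 7.2 pos [516.4  28.8 130.6] psi 1.76 tilt [ 0.001 -0.    -1.   ] q [-0.07  0.5   1.94 -0.    0.69  1.47] F [ 0.2  0.1 -2.6] gap 22.9
t 7.3 pos [516.3  28.8 130.5] psi 1.8 tilt [ 0.001 -0.    -1.   ] q [-0.07  0.5   1.94 -0.    0.69  1.47] F [ 1.  -0.3 -3.3] gap 23.2
scene 0.59 [216.5, 204.6, 291.7, 252.7] ((516.7124633789062, 28.448978424072266), (144.3714141845703, 33.20831298828125), 1.764941930770874) [82.93672109 92.05708565 95.50409462]
```

View pics/scene3.png

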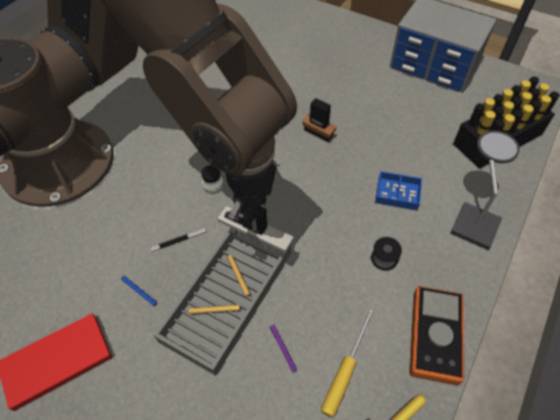

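Call:
play_rows(rows=[[-0.001,0,0.015,0,1],[0,0,0.015,0,1],[0,0,0.006,0,1],[0,0,0.003,0,1],[0,0,0.002,0,1]])

```text
clock: 7.85
position: [515.2, 28.2, 89.4]
orientation: [0.0, 1.0, 0.015, 0.0]
wrist_force: [-0.1, -0.0, -2.4]
finger_gap: 23.1
```

Call:
play_rows(rows=[[0,0,0.0005,0,1],[0,0,0,0,1],[0,0,0.0005,0,1],[0,0,0,0,1],[0,0,0,0,1]])

```text
clock: 8.35
position: [515.1, 28.1, 88.4]
orientation: [0.0, 1.0, 0.015, 0.0]
wrist_force: [0.4, -1.5, -2.8]
finger_gap: 23.1
```

Call:
play_rows(rows=[[0,0,0.0005,0,1],[0,0,0,0,1],[0,0,0.0005,0,1],[0,0,0,0,1],[0,0,0,0,1]])

```text
clock: 8.85
position: [515.1, 28.0, 88.2]
orientation: [0.0, 1.0, 0.015, 0.0]
wrist_force: [-4.0, -0.0, 11.5]
finger_gap: 23.1
```

Call:
play_rows(rows=[[0,0.005,0,0,1],[0,0.006,0,0,1],[0,0.006,0,0,1],[0,0.006,0,0,1],[0,0.006,0,0,1]])

```text
clock: 9.35
position: [516.5, -0.6, 88.2]
orientation: [-0.0, 1.0, 0.015, 0.001]
wrist_force: [-0.1, 6.6, 9.2]
finger_gap: 22.9
```

Call:
play_rows(rows=[[0,0.006,0,0,1],[0,0.006,0,0,1],[0,0.006,0,0,1],[0,0.006,0,0,1],[0,0.006,0,0,1]])

```text
clock: 9.85
position: [517.4, -30.6, 88.2]
orientation: [-0.0, 1.0, 0.015, 0.001]
wrist_force: [-0.1, 5.5, 10.1]
finger_gap: 23.1
```

Call:
play_rows(rows=[[0,0.006,0,0,1],[0,0.006,0,0,1],[0,0.006,0,0,1],[0,0.006,0,0,1],[0,0.006,0,0,1]])

```text
clock: 10.35
position: [518.3, -60.6, 88.2]
orientation: [-0.0, 1.0, 0.015, 0.001]
wrist_force: [0.0, 6.0, 9.9]
finger_gap: 23.1
```

Run:
```python
from h import *
go([521.1,-181.6,88],1.66)
s=vision.snapshot("scene");a=s["image"][200:390,130:320,::-1];cv2.imwrite("pics/c1.png",cv2.resize(a,None,fx=3.1,fy=3.1))
```

```text
t 10.35 pos [518.3 -60.6  88.2] psi 1.75 tilt [ 0.002  0.    -1.   ] q [-0.24  0.58  1.96  0.    0.6   1.3 ] F [0.  6.  9.9] gap 23.1
tool shift [ -0.9 121.    0.2] norm 121.0 yaw 0.002
```

View pics/c1.png

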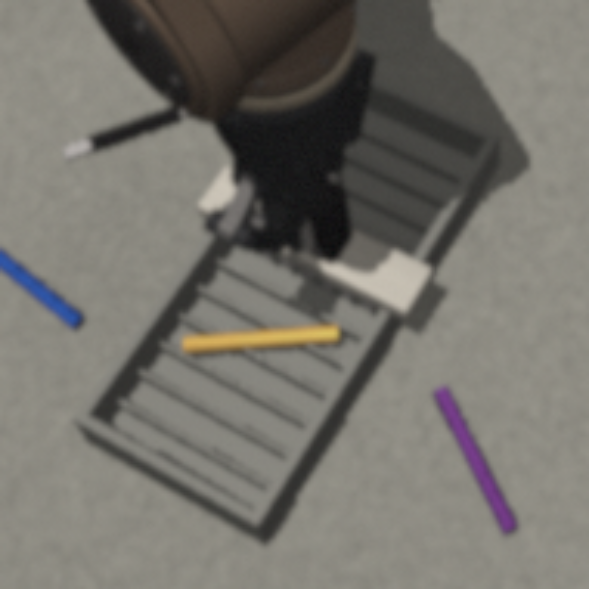

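Rod A is still on the ridges ahead of the rake; the other rod is already under or behind it. Continuing.

Call:
play_rows(rows=[[0,0.006,0,0,1],[0,0.006,0,0,1],[0,0.006,0,0,1],[0,0.006,0,0,1],[0,0.006,0,0,1]])

```text
clock: 10.9
position: [519.1, -90.6, 88.2]
orientation: [-0.0, 1.0, 0.015, 0.001]
wrist_force: [1.1, 5.4, 9.9]
finger_gap: 23.2
```

Call:
play_rows(rows=[[0,0.006,0,0,1],[0,0.006,0,0,1],[0,0.006,0,0,1],[0,0.006,0,0,1],[0,0.006,0,0,1]])

```text
clock: 11.4
position: [520.0, -120.6, 88.2]
orientation: [-0.0, 1.0, 0.015, 0.001]
wrist_force: [0.1, 5.9, 9.7]
finger_gap: 23.1
```

Call:
play_rows(rows=[[0,0.006,0,0,1],[0,0.006,0,0,1],[0,0.006,0,0,1],[0,0.006,0,0,1],[0,0.006,0,0,1]])

```text
clock: 11.9
position: [520.9, -150.5, 88.2]
orientation: [-0.0, 1.0, 0.015, 0.001]
wrist_force: [0.1, 7.1, 10.5]
finger_gap: 23.5
```

Call:
play_rows(rows=[[0,0.006,0,0,1],[0,0.006,0,0,1],[0,0.006,0,0,1],[0,0.006,0,0,1],[0,0.006,0,0,1]])

```text
clock: 12.4
position: [521.8, -180.5, 88.3]
orientation: [-0.0, 1.0, 0.015, 0.001]
wrist_force: [-0.1, 7.2, 8.9]
finger_gap: 23.0
```

Run:
```python
from h import *
go([521.1,-181.6,88],1.66)
for n,(a,b,c,d) in {"scene":(200,390,130,320),"top":(160,260,290,470)}.items():
    s=vision.snapshot(n);cv2.imwrite(f"pics/d_{n}.png",cv2.resize(s["image"][a:b,c:d,::-1],None,fx=3.1,fy=3.1))
    Q=pts(s)
    for k in nets.outline_of(s,"rod_a"):
        p=Q[k["mask"]];p=p[~np.isnan(p[:,0])];print(n,k["conf"],k["rect"],cv2.minAreaRect(p[:,:2].astype(np.float32)),np.percentile(p[:,2],[5,50,95]).round(1))
```

```text
t 12.4 pos [ 521.8 -180.5   88.3] psi 1.75 tilt [ 0.001  0.    -1.   ] q [-0.45  0.61  1.89  0.    0.65  1.09] F [-0.1  7.2  8.9] gap 23.0
tool shift [-0.7  1.1  0.2] norm 1.3 yaw 0.002
scene 0.71 [200.8, 315.3, 228.6, 333.8] ((534.3944702148438, -140.0170135498047), (10.6704683303833, 55.05906677246094), 89.82660675048828) [ 8.5 11.3 14.2]
scene 0.56 [217.3, 274.0, 253.8, 297.8] ((521.5811767578125, -59.3415641784668), (82.76097869873047, 9.14258098602295), 2.437283754348755) [ 8.7 11.8 14.5]
scene 0.51 [269.8, 323.8, 297.2, 374.0] ((658.28857421875, -112.78558349609375), (9.97354507446289, 90.46275329589844), 57.13651657104492) [ 3.7  7.2 10. ]
top 0.68 [364.4, 184.9, 369.6, 222.0] ((529.249755859375, -59.647727966308594), (69.23722076416016, 11.820188522338867), 1.1975551843643188) [ 3.3 11.8 15.3]
top 0.65 [380.5, 121.6, 408.6, 159.6] ((657.7039184570312, -111.42750549316406), (10.396130561828613, 88.13092041015625), 56.77577209472656) [ 3.5  7.9 10.4]
```

View pics/d_scene.png

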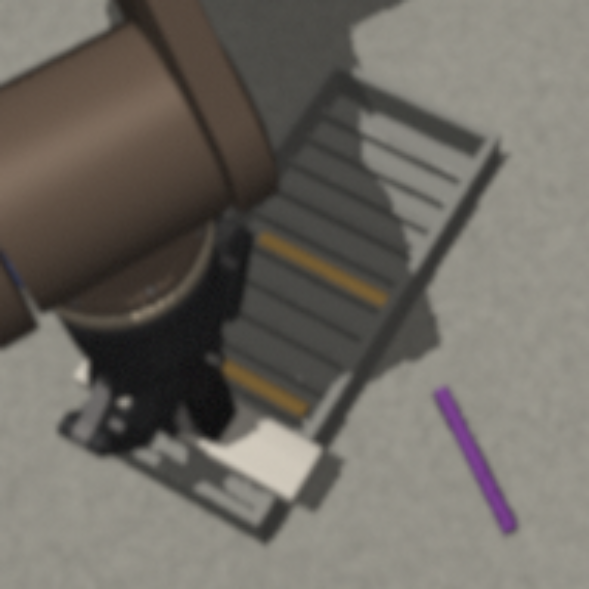

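View pics/d_top.png

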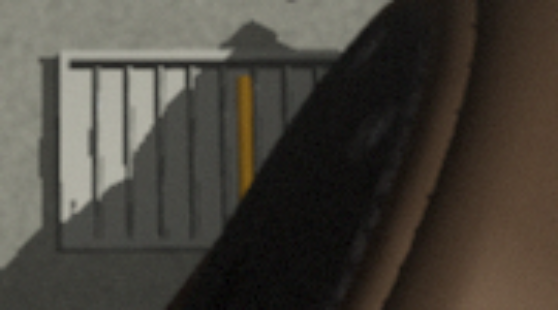

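Both rods lie in grooves (crop pixels (320,270) and (265,385)), with tops at about 13 mm. Lifting straight out, then setting the rake down on the open bench on the +y side.

Call:
play_rows(rows=[[0,0,-0.005,0,1],[0,0,-0.015,0,1],[0,0,-0.03,0,1],[0,0,-0.03,0,1],[0,0,0,0,1]])

```text
clock: 13.1
position: [522.7, -181.3, 170.7]
orientation: [0.001, 1.0, 0.015, 0.003]
wrist_force: [-0.4, 0.5, -3.1]
finger_gap: 22.9
```

Call:
play_rows(rows=[[0,-0.03,0,0,1],[0,-0.035,0,0,1],[0,-0.035,0,0,1],[0,-0.035,0,0,1],[0,-0.035,0,0,1]])

```text
clock: 13.6
position: [515.6, -9.5, 166.4]
orientation: [-0.0, 1.0, 0.015, -0.001]
wrist_force: [1.7, -0.1, -2.9]
finger_gap: 23.2
```

Call:
play_rows(rows=[[0,-0.035,0,0,1],[0,-0.035,0,0,1],[0,-0.035,0,0,1],[0,-0.03,0,0,1],[0,-0.015,0,0,1]])

```text
clock: 14.1
position: [510.9, 141.0, 166.4]
orientation: [0.0, 1.0, 0.016, -0.001]
wrist_force: [-0.1, -0.1, -3.0]
finger_gap: 23.2
```

Run:
```python
from h import *
go([520,140,75],1.66)
for n,(a,b,c,d) in {"scene":(100,390,130,420),"top":(120,310,190,470)}.items():
    s=vision.snapshot(n);cv2.imwrite(f"pics/e_{n}.png",cv2.resize(s["image"][a:b,c:d,::-1],None,fx=2,fy=2))
    Q=pts(s)
    for k in nets.outline_of(s,"rod_a"):
        p=Q[k["mask"]];p=p[~np.isnan(p[:,0])];print(n,k["conf"],k["rect"],cv2.minAreaRect(p[:,:2].astype(np.float32)),np.percentile(p[:,2],[5,50,95]).round(1))
```

```text
t 14.1 pos [510.9 141.  166.4] psi 1.86 tilt [-0.001 -0.    -1.   ] q [0.14 0.46 1.88 0.   0.8  1.68] F [-0.1 -0.1 -3. ] gap 23.2
tool shift [ 9.2  1.3 91.4] norm 91.9 yaw 0.004
scene 0.77 [119.5, 276.4, 156.6, 303.7] ((369.26629638671875, -154.55368041992188), (9.960140228271484, 88.73965454101562), 82.80520629882812) [4.1 7.3 9.6]
scene 0.57 [270.3, 323.8, 297.7, 373.9] ((658.4472045898438, -112.75033569335938), (12.322287559509277, 89.96270751953125), 55.789161682128906) [-1.6  6.9  9.6]
scene 0.54 [185.7, 308.8, 228.7, 334.4] ((517.204345703125, -139.4830780029297), (90.50437927246094, 13.998774528503418), 1.1214544773101807) [ 4.3 11.3 14.2]
scene 0.45 [218.2, 278.2, 251.7, 296.5] ((521.8681640625, -58.476993560791016), (14.901056289672852, 74.72195434570312), 82.88256072998047) [ 6.2 11.6 13.8]
top 0.77 [406.8, 185.8, 413.7, 232.9] ((516.47509765625, -140.441650390625), (92.85548400878906, 11.634178161621094), 1.3700647354125977) [ 6.9 12.  14.8]
top 0.73 [366.9, 186.8, 369.8, 234.4] ((520.3552856445312, -59.230140686035156), (82.60118865966797, 10.38721752166748), 3.9458682537078857) [ 8.8 12.1 14.8]
top 0.54 [382.9, 121.8, 407.6, 160.2] ((657.3421630859375, -112.88920593261719), (10.738798141479492, 90.03323364257812), 57.162353515625) [ 5.1  8.1 11. ]
top 0.48 [413.3, 265.4, 425.1, 311.0] ((367.7870178222656, -155.1585693359375), (12.124238014221191, 88.82310485839844), 81.83712768554688) [ 4.2  8.2 11.3]
```

View pics/e_scene.png

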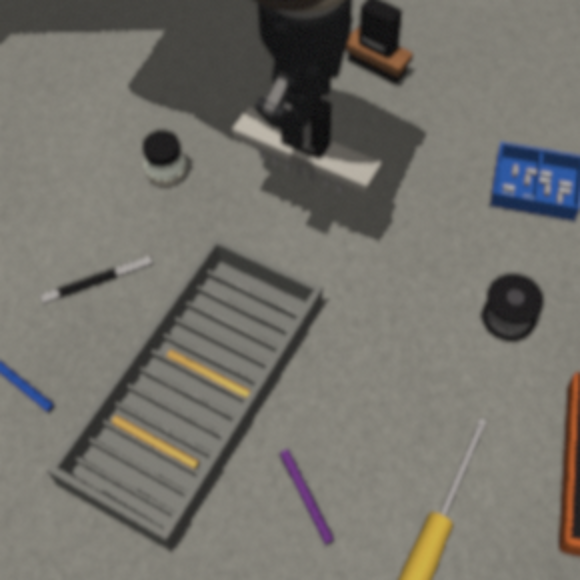

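Both rods are parallel in grooves. Lowering onto the bench.

Call:
play_rows(rows=[[0.009,0,0.025,0,1],[0,0,0.03,0,1],[0,0,0.022,0,1],[0,0,0.01,0,1],[0,0,0.004,0,1]])

```text
clock: 14.8
position: [520.6, 138.3, 75.5]
orientation: [0.0, 1.0, 0.015, -0.001]
wrist_force: [-0.4, -0.0, -3.0]
finger_gap: 23.3
```

Call:
play_rows(rows=[[0,0,0.0015,0,1],[0,0,0.001,0,1],[0,0,0.0005,0,1],[0,0,0,0,1],[0,0,0,0,1]])

```text
clock: 15.3
position: [520.7, 139.4, 73.7]
orientation: [0.0, 1.0, 0.015, 0.0]
wrist_force: [1.0, 0.6, -3.5]
finger_gap: 23.1
```

Call:
play_rows(rows=[[0,0,0.001,0,1],[0,0,0.0005,0,1],[0,0,0.0005,0,1],[0,0,0,0,1],[0,0,0,0,1]])

```text
clock: 15.8
position: [520.6, 139.3, 71.3]
orientation: [0.0, 1.0, 0.015, -0.0]
wrist_force: [0.7, 0.2, -1.1]
finger_gap: 23.2
```

Call:
play_rows(rows=[[0,0,0.0005,0,1],[0,0,0,0,1],[0,0,0,0,0.6],[0,0,0,0,0.4],[0,0,0,0,0.2]])

```text
clock: 16.3
position: [520.7, 139.3, 70.7]
orientation: [0.0, 1.0, 0.015, 0.0]
wrist_force: [-0.6, -1.0, 0.1]
finger_gap: 62.3
```

Call:
play_rows(rows=[[0,0,0,0,0],[0,0,0,0,0],[0,0,0,0,0],[0,0,0,0,0],[0,0,0,0,0]])

```text
clock: 16.8
position: [520.6, 139.3, 70.8]
orientation: [0.0, 1.0, 0.015, -0.0]
wrist_force: [-0.2, -0.8, 0.7]
finger_gap: 85.8
```

Run:
```python
from h import *
go([520,140,75],1.66)
s=vision.snapshot("scene");cv2.imwrite("pics/f.png",cv2.resize(s["image"][100:250,200:360,::-1],None,fx=4,fy=4))
```

```text
t 16.8 pos [520.6 139.3  70.8] psi 1.77 tilt [-0. -0. -1.] q [ 0.14  0.62  1.93 -0.    0.59  1.68] F [-0.2 -0.8  0.7] gap 85.8
tool shift [-0.6 -0.7 -4.2] norm 4.3 yaw 0.002
```

View pics/f.png

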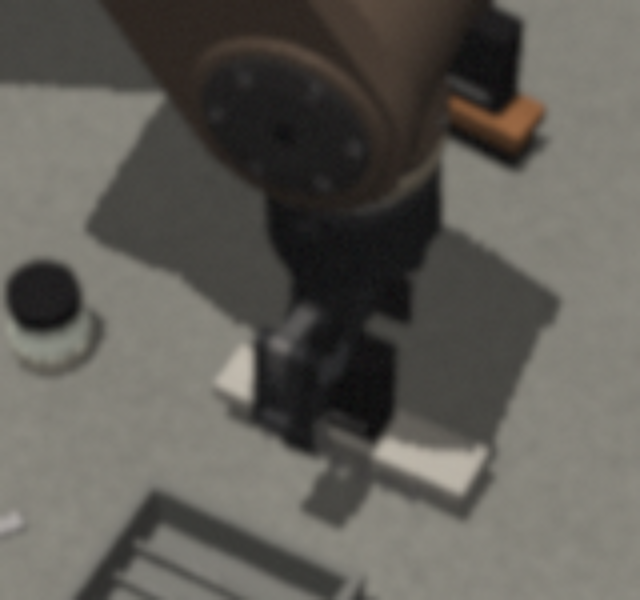

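Released and the rake is standing. Retreating upward.

Call:
play_rows(rows=[[0,0,-0.01,0,0],[0,0,-0.02,0,0],[0,0,-0.035,0,0],[0,0,-0.04,0,0],[0,0,-0.04,0,0]])

```text
clock: 17.35
position: [520.3, 139.3, 218.0]
orientation: [0.0, 1.0, 0.015, 0.0]
wrist_force: [0.5, 0.5, -0.0]
finger_gap: 85.4
```

Call:
play_rows(rows=[[0,-0.02,-0.03,0,0],[0,-0.04,0,0,0],[0,-0.04,0,0,0],[0,-0.04,0,0,0],[0,-0.02,0,0,0]])

```text
clock: 17.85
position: [515.1, 301.8, 246.6]
orientation: [-0.0, 1.0, 0.016, 0.0]
wrist_force: [-0.3, -0.5, -0.4]
finger_gap: 85.2
```

Call:
play_rows(rows=[[0,0,0,0,0],[0,0,0,0,0],[0,0,0,0,0],[0,0,0,0,0],[0,0,0,0,0]])

```text
clock: 18.35
position: [515.9, 298.4, 245.9]
orientation: [0.0, 1.0, 0.015, 0.0]
wrist_force: [0.2, 0.2, -0.4]
finger_gap: 85.5
```

Run:
```python
from h import *
st()
for n,(a,b,c,d) in {"scene":(100,390,130,420),"top":(120,310,190,470)}.items():
    s=vision.snapshot(n);cv2.imwrite(f"pics/z_{n}.png",cv2.resize(s["image"][a:b,c:d,::-1],None,fx=2,fy=2))
    Q=pts(s)
    for q in("rake","rod_a"):
      for k in nets.outline_of(s,q):
        p=Q[k["mask"]];p=p[~np.isnan(p[:,0])];print(n,q,k["conf"],k["rect"],cv2.minAreaRect(p[:,:2].astype(np.float32)),np.percentile(p[:,2],[5,50,98]).round(1))
```

```text
t 18.35 pos [515.9 298.4 245.9] psi 1.7 tilt [ 0. -0. -1.] q [ 0.41  0.45  1.64 -0.    1.05  1.95] F [ 0.2  0.2 -0.4] gap 85.5
scene rake 0.63 [252.7, 177.8, 323.4, 226.1] ((514.9887084960938, 141.30392456054688), (93.22712707519531, 152.72991943359375), 63.17744064331055) [12.9 34.1 95.5]
scene rod_a 0.78 [215.9, 275.0, 254.0, 298.2] ((520.4878540039062, -59.3724365234375), (13.37201976776123, 86.21202850341797), 89.36773681640625) [ 9.2 11.8 14.6]
scene rod_a 0.62 [185.6, 308.8, 225.4, 330.4] ((516.9168090820312, -140.69190979003906), (84.9611587524414, 7.5246195793151855), 0.4532656967639923) [ 9.2 11.9 14.7]
scene rod_a 0.6 [272.5, 325.6, 296.5, 372.1] ((657.9733276367188, -113.17031860351562), (9.467458724975586, 88.71282958984375), 56.38644790649414) [ 3.4  7.4 10.4]
scene rod_a 0.56 [121.6, 278.2, 157.1, 303.8] ((370.65875244140625, -155.0921173095703), (9.66928482055664, 85.0768051147461), 83.51962280273438) [ 3.6  7.2 10.4]
top rake 0.84 [258.4, 165.6, 278.0, 238.6] ((520.5377197265625, 139.978515625), (143.94305419921875, 30.726560592651367), 1.4379276037216187) [31.7 34.9 96.9]
top rod_a 0.61 [364.7, 183.5, 370.5, 229.7] ((521.486328125, -59.796653747558594), (88.72593688964844, 11.164518356323242), 2.314762830734253) [ 7.8 12.  15.5]
top rod_a 0.56 [411.5, 265.0, 422.2, 311.1] ((367.7778015136719, -155.8926239013672), (13.980879783630371, 89.04638671875), 82.08695983886719) [ 3.   8.2 12. ]
top rod_a 0.5 [407.3, 186.8, 411.2, 232.0] ((517.2548828125, -140.11907958984375), (91.56780242919922, 11.277725219726562), 1.6429539918899536) [ 8.  12.  15.6]
top rod_a 0.5 [380.2, 121.6, 407.1, 159.0] ((657.7225341796875, -112.28268432617188), (10.154956817626953, 88.07066345214844), 57.32204055786133) [ 4.3  7.8 12. ]
```

View pics/z_scene.png

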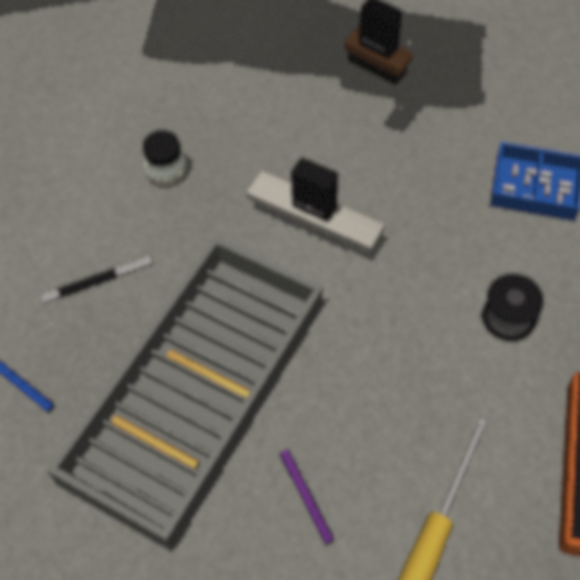

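The rake stands upright at crop pixel (315,205). Both rods lie in grooves, at (208,372) and (153,442).

```bash
python3 -c "
from h import *
print(job.job_done())"
```

```text
the job is handed in; nothing more can be done
None
```

I gripped the rake by its grip and lowered it onto the tray rims at the +y end, touching down at about 14 N. One pass to the −y end dropped both rods into grooves. I then stood the rake on the open bench at about (520, 140) mm, opened the gripper and backed off, and handed the job in at about 18.5 s.

- **Rods:** both lie within about 1° of the grooves in the top view. Their tops read 12–15 mm above the bench, against 14 mm expected for a rod in a groove. One angle in the angled "scene" view came out about 2° off, with a few pixels missing from the outline.
- **Rake:** it stands upright, with its head at about 35 mm and its grip top at about 96 mm, as it should on its tines.
- **Robot:** the gripper was clear of everything with no wrist force. Nothing in the moves suggests the gripper or arm touched a rod; the fingertips stayed far above them.

No check failed. The hand-in gives no verdict.

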